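Stow a seed plaque upright in the sprung rack

ROBOT

A 6-joint arm with a two-finger parallel gripper is mounted at the origin on the work surface. World frame = base frame: x ahead of the robot, y to its left, z up, the work surface at z = 0. Lengths are in m, angles in rad, forces in N, time in s.
With the tool pointing down it reaches from about 0.35 to 1 m from the base axis. Payload 7.1 kg.
Tool frame: the origin (TCP) lies at the very end of the fingers, on their centre line; the grasp point (between the pads) lies 19 mm behind it; y points along the fingers, z is the direction in which the jaws open and shut, and the axes are right-handed (so a half turn about y gives the same grasp; the last joint's range is limited). The gripper opens to 85 mm and grips with 20 to 120 N. Pads are 22 mm wide; open, the fingers measure 114 mm over their backs; the gripper's body (76 mm by 85 mm) begins 54 mm behind the grasp point. The pads swing forward as they close: fully open they stand 13 mm farther back than shut.
Start: joints at [-1.303, 0.423, 1.63, -0, 1.089, -0.019], TCP at [0.177, -0.599, 0.231] pointing down, gripper open.
Joint ranges: [-3, 3], [-0.9, 2.11], [0.09, 2.58], [-1.31, 4.45], [0.11, 2.69], [-2.54, 2.54]. Speed limits (rad/s): [2.39, 2.39, 3.01, 3.14, 3.14, 3.14].

INTERFACE

Orientations are given as a unit quaternion [x, y, z, w].
In Python, from workcell import sensors, imaging, close_job gives the robot as it stands.
- The arm moves only by the tool move_arm, never from a script. Its argument "moves" is a list of rows, each an object with "offset": the shift along the tool's x, y, z as a fraction of full scale, a list of three; "roll": the turn about the tool's y as a fraction of full scale. A call has exactly 8 rows; each row is the pose to reach, as a shift and turn from the pose commanded when the call began, along the tool's axes at that moment; what a row does not reach only later rows make up. Full scale, the value 1, is 0.75 m for a shift and 45 degrees for a turn. A row lasts 1/10 s, in which the tool goes at most 50 mm and 8.59 degrees, less where a joint would pass 70% of its speed; a pose out of reach is approached as far as the arm can. A call with a number of a shift or a turn outside -1 to 1 is refused whole. A call with a gripper value outside its range is refused whole. "jaw" is the opening, from -1 (shut) to 1 (fully open), set as the call begins (left out, the last holds). The fingers move at their own pace and stop on an object; "force" is the grip in N (left out, the last holds). Time passes only in rows, so rows that repeat a pose let the fingers close, or fill a call up. It gives the time, the measured TCP pose, the force and the opening at its end, in the units of the state.
- sensors.read_state(): the state, without advancing time (a new reading comes with each control period).
- imaging.read_camera(name): name is "scene" or "top" or "wrist"; returns a dict with "frame" (400x640x3 uint8, red, green, blue), "vfov" (degrees; the focal length in pixels is half the picture's height over the tangent of half this angle, whatever the lens; pixels are square), "cx", "cy" (the principal point, pixels), "view" (4x4, takes a point from world to camera coordinates). Camera axes: x right, y down, z forward; pixel columns grow to the right and rows downward; lengths in m; the calibration is good to about 2 mm. A picture is of the moment at which its call begins. There is no depth.
- close_job(): hands the job in, once; it reports no verdict.
The state is a dict: "time_s": time; "joint_pos": joint angles; "qvel": joint speeds; "joint_efforts": joint torques, N m; "tool_pos": TCP position; "eef_rot": TCP orientation; "force": force on the tool from outside, world axes, zero at the start; "moment": the same for the moment, N m; "finger_gap": finger opening in m.
Only numpy, scipy, OpenCV 4.12 (cv2) and the standard library are available. Lean on these libraries where they do the work, as an engineer would, in place of code of your own. Each camera call takes 0.05 s, during which the arm holds its last target.

TASK

Take the seed plaque off its display easel and stand it on edge, same edge down as on the easel, in the one empty slot of the aluminium rack, pressing it gently past the slot's spring until its lower edge is fully home on the slot floor, centred along the slot and upright. Do not let it drop, do not ram it, and leave the stored plaques and the other things on the table where they are.

Things in the scene. Friction and masses are not known exactly. Their poses are not given: they have to be found in the camera images.
- plaque: Pale wooden plaque with seeds in a round paper inlay: 10 mm thick (its x), 120 mm wide (y), 110 mm tall (z), about 0.17 kg. Origin: centre of its lower edge; z runs up the plaque, x is its face normal. At the start it leans on the easel, about 23 degrees from upright, top towards the robot.
- easel: Fixed black easel, 110 mm wide. The plaque rests on its ledge and leans on its 70 mm tall back board, so the upper 40 mm of the plaque stand free on both faces. Origin: on the table below the plaque's lower edge (which is 30 mm up); y runs along the ledge; the plaque's top leans towards its -x.
- rack: Fixed aluminium rack, 180 mm (x) by 144 mm (y), 67 mm tall, with three slots along its y, at x = -55, 0 and +55 mm, open at both ends; slot floors 12 mm above the table. Origin: on the table below the middle slot. Each slot has a fixed wall on its -x side, face 5 mm from the slot's centre, up to 60 mm above the table, with a flared lip above it to 67 mm.
- rack_mouth (a point): Middle of the middle slot's mouth, 66 mm above the table. On each slot's +x side is a spring-loaded steel leaf: its face stands 2 mm from the slot's centre when free, flared outward to 9 mm over its top 15 mm. So a slot is 7 mm wide at rest, 14 mm at the mouth; the leaf yields up to 7 mm. Entry takes 10 to 15 N at the flare, then 4 to 8 N; the plaque does not sink home by its own weight.
- slot_flag: Small brass clip on the rack's +y side rail beside the one empty slot (fixed, moves with the rack). Its origin is the centre of that slot's floor, where the plaque's origin belongs; x across the slot, y along it, z up. The clip itself sits 68 to 75 mm off along y, up to 29 mm above the table.
- stored_a: Stored darker plaque standing in one of the other slots: 6 mm thick, 100 mm wide, 80 mm tall (its top 92 mm above the table). Origin: centre of its slot's floor. Leave alone.
- stored_b: The same as stored_a, in the other filled slot. Leave alone.
- dish: Loose glass dish, 90 mm across, 18 mm tall, origin under its centre. Leave alone.
- jar: Loose amber glass jar, 60 mm across, 90 mm tall, origin under its centre. Leave alone.
- tin: Loose steel tin, 72 mm across, 60 mm tall, origin under its centre. Leave alone.
- tweezers: Loose steel tweezers, 130 mm long along x, 8 mm high, origin under the middle. Leave alone.
- lens: Loose black hand lens, 72 mm across, handle to 128 mm along +y, 10 mm high, origin under the glass. Leave alone.

How it is judged:
At the end, for the whole second after the job is handed in: The plaque stands, released and at rest, in the empty slot: its lower edge within 3 mm of the slot floor, within 6 mm of the slot's centre across and 15 mm along it, within 4 degrees of upright and of the slot's direction (x of plaque in the frame of slot_flag between -0.006 and 0.006 m and y of plaque in the frame of slot_flag between -0.015 and 0.015 m and z of plaque in the frame of slot_flag between -0.004 and 0.003 m and angle between plaque's own z axis and vertical below 0.07 rad and angle between the y axis of plaque and the y axis of slot_flag, either way round below 0.07 rad and linear speed of plaque below 0.01 m/s and contact force between the fingers and plaque below 0.05 N); the robot touches nothing.
It fails at once if the plaque is dropped (moves faster than 0.3 m/s while no finger touches it) (contact force between the fingers and plaque below 0.01 N and linear speed of plaque above 0.3 m/s).
It fails at once if the plaque is rammed into the rack (more than 60 N) (contact force between plaque and rack above 60 N).
It fails at once if a stored plaque is moved by more than 15 mm or tipped by more than 15 degrees (distance of any of stored_a, stored_b from where it was at the start of the episode above 0.015 m or angle between any of stored_a, stored_b's own z axis and vertical above 0.26 rad).
It fails at once if another thing on the table is moved by more than 30 mm (distance of any of dish, jar, tin, tweezers, lens from where it was at the start of the episode above 0.03 m).
It also fails if it takes over 48 s, if anything falls off the work surface, if the arm or the gripper's body presses on something with over 40 N, if the wrist force passes 120 N, or if a joint passes its speed limit or range.

## Working session

There is one attempt and no reset: what is moved stays moved. The work goes in short steps, Python scripts to look and compute and a tool call to move; the robot and the scene stay as the last step left them, time stands still between calls to the robot, and variables do not carry over. Pictures are saved under pics/ and viewed, and the job is handed in when it is done.

Besides the shell and the picture viewer there is one more tool, called by a JSON object that holds its "method" and its "body", one argument or row to a line. move_arm: Moves the arm, as the interface text tells. Its arguments: {"type":"object","properties":{"moves":{"type":"array"},"jaw":{"type":"number"},"force":{"type":"number"}},"required":["moves"]}

```bash
ls; mkdir -p pics; python3 - <<'E'
from workcell import sensors, imaging
import cv2, json
print(sensors.read_state())
for n in ["scene","top","wrist"]:
    c=imaging.read_camera(n); cv2.imwrite(f"pics/{n}0.png",c["frame"][:,:,::-1])
    print(n,c["vfov"],c["cx"],c["cy"],c["view"])
E
```

```text
pics
{'time_s': 0.0, 'joint_pos': array([-1.30298096e+00,  4.23837370e-01,  1.63068208e+00, -1.55750892e-05,
        1.08859938e+00, -1.90238563e-02]), 'qvel': array([-0.00157993, -0.00063184, -0.00061882, -0.00011755,  0.00098652,
       -0.00033712]), 'joint_efforts': array([ 1.47423532e-03, -5.57375550e+01, -2.81742096e+01, -6.43546332e-05,
        7.36806483e-03, -3.86421732e-06]), 'tool_pos': array([ 0.17668939, -0.59894043,  0.23055097]), 'eef_rot': array([-0.10113996,  0.70038118, -0.69931155,  0.10099639]), 'force': array([ 0.66739342, -0.39431161,  0.03896459]), 'moment': array([ 0.00161038, -0.00372333,  0.00691757]), 'finger_gap': 0.08557595773240914}
scene 48.3177315460311 311.6788915562997 198.08126846577957 [[-0.66780952  0.74429664  0.0072769   0.42332172]
 [ 0.53230343  0.4843895  -0.69427651 -0.27148769]
 [-0.52027253 -0.45977095 -0.71967157  1.24750161]
 [ 0.          0.          0.          1.        ]]
top 42.714453646861635 321.82042168411675 191.77336541534117 [[ 2.13292196e-03 -9.99939177e-01 -1.08209100e-02  2.27187107e-02]
 [-9.88463674e-01 -4.69437465e-04 -1.51457406e-01  6.04878283e-01]
 [ 1.51443114e-01  1.10191233e-02 -9.88404554e-01  1.18239133e+00]
 [ 0.00000000e+00  0.00000000e+00  0.00000000e+00  1.00000000e+00]]
wrist 63.57025976873617 321.1285161691269 202.2553822849252 [[ 0.28311452 -0.95908508 -0.00140847 -0.62475446]
 [-0.92434711 -0.27325122  0.26630092 -0.03471354]
 [-0.25579011 -0.07409174 -0.96388891  0.37861668]
 [ 0.          0.          0.          1.        ]]
```

View pics/scene0.png

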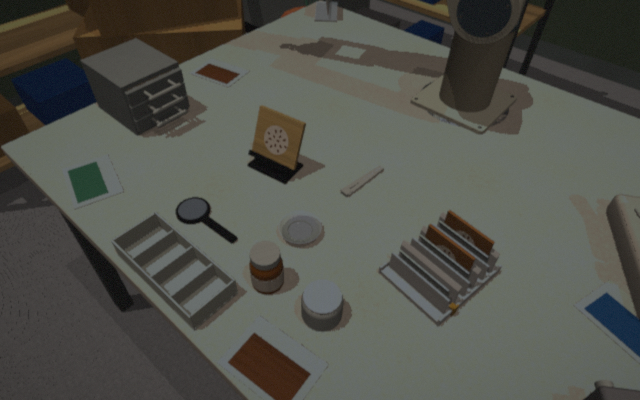

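View pics/top0.png

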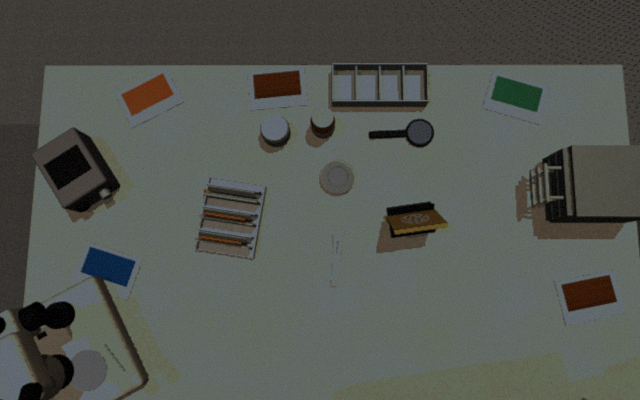

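View pics/wrist0.png

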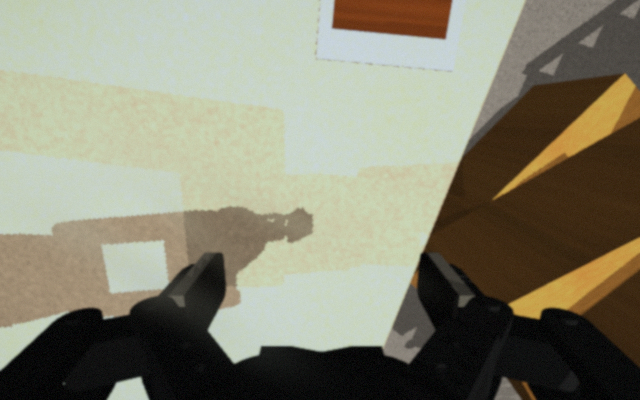

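```bash
cat > h.py <<'E'
import numpy as np, cv2
from workcell import sensors, imaging
def cam(n):
    c=imaging.read_camera(n); c["f"]=c["frame"].shape[0]/2/np.tan(np.radians(c["vfov"])/2); return c
def proj(c,P):
    P=np.atleast_2d(P); q=P@c["view"][:3,:3].T+c["view"][:3,3]
    return np.c_[c["cx"]+c["f"]*q[:,0]/q[:,2], c["cy"]+c["f"]*q[:,1]/q[:,2]]
def ray(c,uv):
    R=c["view"][:3,:3];t=c["view"][:3,3]
    d=R.T@np.array([(uv[0]-c["cx"])/c["f"],(uv[1]-c["cy"])/c["f"],1]); return -R.T@t, d/np.linalg.norm(d)
def onz(c,uv,z):
    o,d=ray(c,uv); return o+d*(z-o[2])/d[2]
def tri(obs):
    A=np.zeros((3,3));b=np.zeros(3);L=[]
    for c,uv in obs:
        o,d=ray(c,uv);M=np.eye(3)-np.outer(d,d);A+=M;b+=M@o;L.append((o,M))
    p=np.linalg.solve(A,b); return p,[round(1000*np.linalg.norm(M@(p-o)),1) for o,M in L]
def crop(c,x0,y0,x1,y1,s,name):
    im=cv2.resize(c["frame"][y0:y1,x0:x1,::-1],None,fx=s,fy=s,interpolation=cv2.INTER_CUBIC)
    im=np.clip(im.astype(float)*1.8,0,255).astype(np.uint8)
    for u in range((x0//10+1)*10,x1,10): cv2.line(im,((u-x0)*s,0),((u-x0)*s,6),(255,0,255),1); cv2.putText(im,str(u),((u-x0)*s-10,16),0,.35,(255,0,255),1)
    for v in range((y0//10+1)*10,y1,10): cv2.line(im,(0,(v-y0)*s),(6,(v-y0)*s),(255,0,255),1); cv2.putText(im,str(v),(8,(v-y0)*s+4),0,.35,(255,0,255),1)
    cv2.imwrite(f"pics/{name}.png",im)
E
python3 - <<'E'
from h import *
import pickle
t=cam("top");s=cam("scene");pickle.dump((t,s),open("c0.pkl","wb"))
crop(t,370,190,460,245,8,"te");crop(s,235,95,315,190,6,"se");crop(t,190,170,275,265,6,"tr");crop(s,375,200,505,325,4,"sr")
from scipy.spatial.transform import Rotation as R
print(R.from_quat(sensors.read_state()["eef_rot"]).as_matrix().round(4))
E
```

```text
[[-9.591e-01 -2.000e-04  2.829e-01]
 [-2.829e-01  8.000e-04 -9.591e-01]
 [-0.000e+00 -1.000e+00 -8.000e-04]]
```

View pics/te.png

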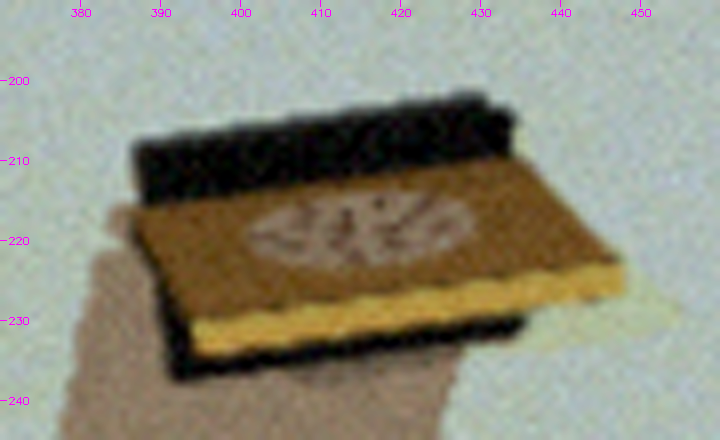

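View pics/se.png

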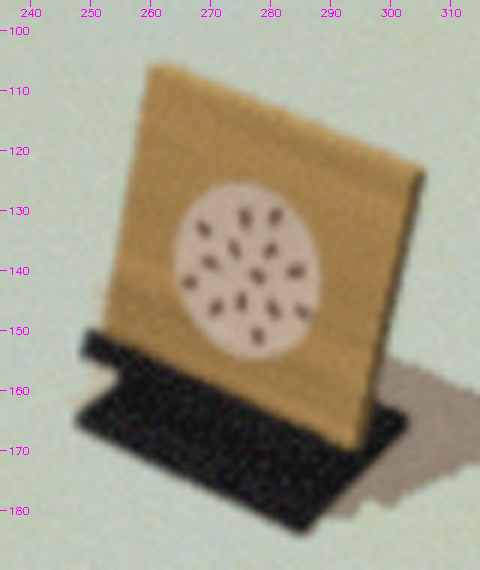

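View pics/tr.png

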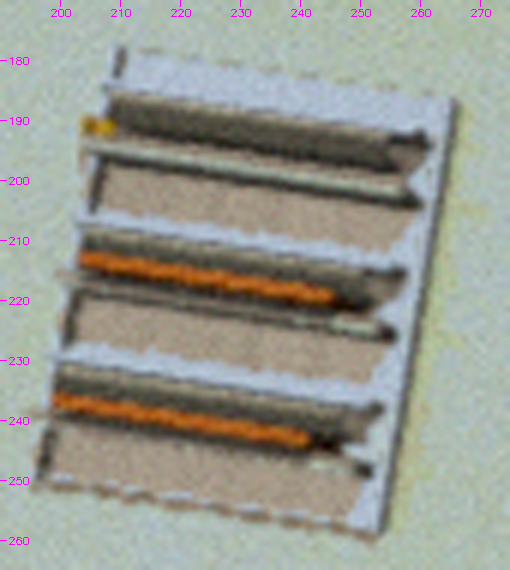

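View pics/sr.png

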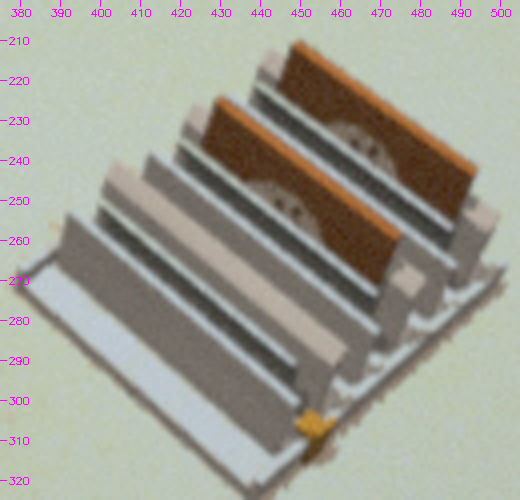

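```bash
python3 - <<'E'
from h import *
import pickle
t,s=pickle.load(open("c0.pkl","rb"))
A=tri([(t,(394,230)),(s,(303,125))]);B=tri([(t,(447.3,223)),(s,(259.5,107))])
print(A,B,np.linalg.norm(A[0]-B[0]))
# bottom front corner
print("botA",tri([(t,(387,215.5)),(s,(294.5,170))]))
# rack base corners at z~ 0.012?
for uv in [(210,178),(265.5,186),(253.5,259),(196,250.5)]: print(onz(t,uv,0.005))
for uv in [(443,325),(500,266),(379,270)]: print('s',onz(s,uv,0.005))
for n,a in dict(clip=[(206.5,191),(453,306)],sa0=[(203,213),(474,259)],sa1=[(245.5,219.5),(429,225)],sb0=[(199,236.5),(493,242)],sb1=[(241,243),(449,211)]).items():
  print(n,tri([(t,a[0]),(s,a[1])]))
E
```

```text
(array([ 0.50756622, -0.13819992,  0.12700926]), [np.float64(1.0), np.float64(1.0)]) (array([ 0.52338214, -0.25666002,  0.12585093]), [np.float64(1.0), np.float64(1.0)]) 0.11951685817991836
botA (array([ 0.54823306, -0.13204908,  0.02870137]), [np.float64(2.3), np.float64(2.3)])
[0.64586134 0.30360018 0.005     ]
[0.62564241 0.1642981  0.005     ]
[0.44526601 0.19019504 0.005     ]
[0.4656251  0.33157713 0.005     ]
s [0.64299442 0.31131968 0.005     ]
s [0.46124512 0.32892082 0.005     ]
s [0.62435778 0.16266168 0.005     ]
clip (array([0.61026199, 0.30735933, 0.02191706]), [np.float64(0.3), np.float64(0.3)])
sa0 (array([0.54906245, 0.29708213, 0.08694729]), [np.float64(0.7), np.float64(0.7)])
sa1 (array([0.53408595, 0.1987299 , 0.08603034]), [np.float64(0.4), np.float64(0.4)])
sb0 (array([0.49452842, 0.30421662, 0.08872435]), [np.float64(0.3), np.float64(0.3)])
sb1 (array([0.47975714, 0.20806621, 0.08695039]), [np.float64(0.2), np.float64(0.2)])
```

{"method": "move_arm", "body": {
  "moves": [
    {"offset": [-0.03,0,-0.02],"roll": -0.08},
    {"offset": [-0.08,-0.01,-0.055],"roll": -0.22},
    {"offset": [-0.135,-0.015,-0.09],"roll": -0.38},
    {"offset": [-0.19,-0.02,-0.125],"roll": -0.54},
    {"offset": [-0.245,-0.025,-0.16],"roll": -0.7},
    {"offset": [-0.295,-0.03,-0.195],"roll": -0.85},
    {"offset": [-0.335,-0.03,-0.22],"roll": -0.95},
    {"offset": [-0.357,-0.032,-0.235],"roll": -1}
  ],
  "jaw": 1
}}

```text
time_s: 1.05
tool_pos: [0.3852, -0.3524, 0.2554]
eef_rot: [-0.363, 0.607, -0.607, 0.363]
force: [-0.2, -0.0, 1.0]
finger_gap: 0.0851
```

```bash
cat >> h.py <<'E'
from scipy.spatial.transform import Rotation as Ro
def go(target,az=None):
    st=sensors.read_state();R=Ro.from_quat(st["eef_rot"]).as_matrix()
    a=np.degrees(np.arctan2(R[1,2],R[0,2])); d=R.T@(np.array(target)-st["tool_pos"])
    print("pos",st["tool_pos"].round(4),"az",round(a,2),"t",st["time_s"],"offset",(d/.75).round(4),"roll",None if az is None else round((a-az)/45,4),"mm",(d*1000).round(1), "F",st["force"].round(1),"gap",st["finger_gap"].round(4))
E
python3 -c "
from h import *
go([.51,-.20,.27],7.6)"
```

```text
Traceback (most recent call last):
  File "h.py", line 28, in go
    print("pos",st["tool_pos"].round(4),"az",round(a,2),"t",st["time_s"],"offset",(d/.75).round(4),"roll",None if az is None else round((a-az)/45,4),"mm",(d*1000).round(1), "F",st["force"].round(1),"gap",st["finger_gap"].round(4))
                                                                                                                                                                                                            ^^^^^^^^^^^^^^^^^^^^^^
AttributeError: 'float' object has no attribute 'round'
```

```bash
sed -i 's/st\["finger_gap"\].round(4)/round(st["finger_gap"],4)/' h.py
python3 -c "
from h import *
go([.51,-.20,.27],7.6)"
```

```text
pos [ 0.3852 -0.3524  0.2554] az -28.29 t 1.05 offset [-0.2578 -0.0193  0.0502] roll -0.7976 mm [-193.4  -14.5   37.7] F [-0.2 -0.   1. ] gap 0.0851
```

{"method": "move_arm", "body": {
  "moves": [
    {"offset": [-0.03,-0.002,0.006],"roll": -0.09},
    {"offset": [-0.075,-0.006,0.015],"roll": -0.23},
    {"offset": [-0.125,-0.01,0.025],"roll": -0.39},
    {"offset": [-0.175,-0.013,0.034],"roll": -0.55},
    {"offset": [-0.22,-0.017,0.043],"roll": -0.69},
    {"offset": [-0.25,-0.019,0.049],"roll": -0.78},
    {"offset": [-0.258,-0.019,0.05],"roll": -0.798},
    {"offset": [-0.258,-0.019,0.05],"roll": -0.798}
  ]
}}

```text
time_s: 1.85
tool_pos: [0.5094, -0.2021, 0.2694]
eef_rot: [0.531, -0.467, 0.467, -0.531]
force: [-0.9, -0.1, 0.2]
finger_gap: 0.0856
```

```bash
python3 - <<'E'
from h import *
import pickle
w=cam("wrist");pickle.dump(w,open("w1.pkl","wb"));cv2.imwrite("pics/w1.png",np.clip(w["frame"][:,:,::-1]*1.5,0,255).astype(np.uint8))
go([.51,-.20,.27],7.6)
print(-w["view"][:3,:3].T@w["view"][:3,3])
E
```

```text
pos [ 0.5089 -0.2027  0.2693] az 7.31 t 1.9 offset [-0.0034 -0.0009  0.002 ] roll -0.0065 mm [-2.6 -0.7  1.5] F [-0.8  0.  -0.2] gap 0.0851
[ 0.50103323 -0.13578834  0.41208881]
```

View pics/w1.png

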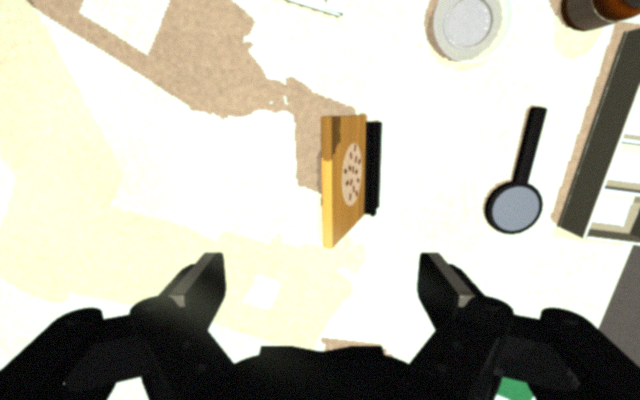

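```bash
python3 - <<'E'
from h import *
import pickle
w=pickle.load(open("w1.pkl","rb")); crop(w,300,105,400,260,3,"w1c")
im=cv2.imread("pics/w1c.png");im=cv2.resize(im,None,fx=1.25,fy=1.25);cv2.imwrite("pics/w1c.png",im)
f=w["frame"].astype(int)
for v in range(120,245,12):
    print(v,[ (u,tuple(f[v,u])) for u in range(316,340,2)])
E
```

```text
120 [(316, (np.int64(145), np.int64(125), np.int64(103))), (318, (np.int64(142), np.int64(124), np.int64(101))), (320, (np.int64(128), np.int64(106), np.int64(79))), (322, (np.int64(119), np.int64(87), np.int64(42))), (324, (np.int64(121), np.int64(88), np.int64(40))), (326, (np.int64(124), np.int64(91), np.int64(41))), (328, (np.int64(132), np.int64(97), np.int64(50))), (330, (np.int64(118), np.int64(85), np.int64(40))), (332, (np.int64(85), np.int64(62), np.int64(27))), (334, (np.int64(69), np.int64(50), np.int64(22))), (336, (np.int64(70), np.int64(54), np.int64(28))), (338, (np.int64(72), np.int64(51), np.int64(22)))]
132 [(316, (np.int64(143), np.int64(128), np.int64(101))), (318, (np.int64(144), np.int64(125), np.int64(102))), (320, (np.int64(130), np.int64(109), np.int64(82))), (322, (np.int64(120), np.int64(90), np.int64(45))), (324, (np.int64(121), np.int64(90), np.int64(46))), (326, (np.int64(128), np.int64(93), np.int64(47))), (328, (np.int64(125), np.int64(90), np.int64(40))), (330, (np.int64(120), np.int64(88), np.int64(39))), (332, (np.int64(82), np.int64(62), np.int64(
[... 5205 characters left out ...]
)), (338, (np.int64(132), np.int64(99), np.int64(55)))]
240 [(316, (np.int64(179), np.int64(190), np.int64(177))), (318, (np.int64(179), np.int64(192), np.int64(172))), (320, (np.int64(176), np.int64(181), np.int64(153))), (322, (np.int64(177), np.int64(168), np.int64(128))), (324, (np.int64(180), np.int64(155), np.int64(92))), (326, (np.int64(179), np.int64(156), np.int64(88))), (328, (np.int64(181), np.int64(157), np.int64(91))), (330, (np.int64(175), np.int64(154), np.int64(84))), (332, (np.int64(163), np.int64(137), np.int64(81))), (334, (np.int64(135), np.int64(107), np.int64(66))), (336, (np.int64(134), np.int64(107), np.int64(64))), (338, (np.int64(142), np.int64(123), np.int64(88)))]
```

View pics/w1c.png

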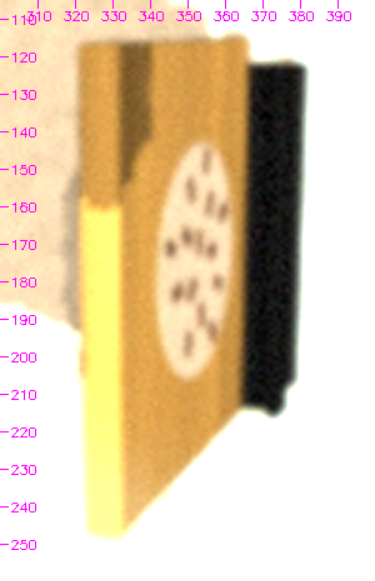

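```bash
python3 - <<'E'
from h import *
import pickle
t,s=pickle.load(open("c0.pkl","rb"));w=pickle.load(open("w1.pkl","rb"))
for n,a,b,c in [("A",(394,230),(303,125),(331.5,116)),("B",(447.3,223),(259.5,107),(333,246)),("botA",(387,215.5),(294.5,170),(366,115)),("botB",(434.5,209.3),(252,151),(365,212))]:
  print(n,tri([(t,a),(s,b),(w,c)]),tri([(s,b),(w,c)]),tri([(t,a),(w,c)])[0].round(4))
w1=[onz(w,c,.131) for c in [(321,116),(331.5,116),(333,246),(323,246)]];print(np.round(w1,4))
E
```

```text
A (array([ 0.50866187, -0.13746442,  0.12802242]), [np.float64(1.8), np.float64(0.8), np.float64(1.4)]) (array([ 0.51002208, -0.13712354,  0.12913385]), [np.float64(0.1), np.float64(0.1)]) [ 0.5088 -0.1376  0.1214]
B (array([ 0.52527297, -0.25544305,  0.12744708]), [np.float64(2.7), np.float64(0.4), np.float64(2.5)]) (array([ 0.52739877, -0.25391473,  0.12957515]), [np.float64(0.3), np.float64(0.3)]) [ 0.5254 -0.256   0.125 ]
botA (array([ 0.54981743, -0.13131587,  0.03048308]), [np.float64(2.4), np.float64(2.9), np.float64(2.1)]) (array([ 0.55043188, -0.12969841,  0.03128749]), [np.float64(2.1), np.float64(2.1)]) [ 0.548  -0.1314  0.0525]
botB (array([ 0.56737453, -0.24731477,  0.03022295]), [np.float64(3.0), np.float64(0.3), np.float64(2.9)]) (array([ 0.56947743, -0.24514178,  0.03275478]), [np.float64(0.0), np.float64(0.0)]) [ 0.5654 -0.2442  0.0424]
[[ 0.5011 -0.1381  0.131 ]
 [ 0.5099 -0.137   0.131 ]
 [ 0.5274 -0.2536  0.131 ]
 [ 0.5181 -0.2548  0.131 ]]
```

```bash
python3 -c "
from h import *
go([.5204,-.195,.098],8.3)"
```

```text
pos [ 0.5089 -0.2027  0.2693] az 7.31 t 1.9 offset [-0.0083  0.2284  0.0167] roll -0.0221 mm [ -6.2 171.3  12.5] F [-0.8  0.  -0.2] gap 0.0851
```

{"method": "move_arm", "body": {
  "moves": [
    {"offset": [-0.004,0.01,0.008],"roll": -0.011},
    {"offset": [-0.008,0.04,0.0167],"roll": -0.022},
    {"offset": [-0.0083,0.08,0.0167],"roll": -0.022},
    {"offset": [-0.0083,0.12,0.0167],"roll": -0.022},
    {"offset": [-0.0083,0.16,0.0167],"roll": -0.022},
    {"offset": [-0.0083,0.195,0.0167],"roll": -0.022},
    {"offset": [-0.0083,0.22,0.0167],"roll": -0.022},
    {"offset": [-0.0083,0.228,0.0167],"roll": -0.022}
  ]
}}

```text
time_s: 2.7
tool_pos: [0.5189, -0.195, 0.096]
eef_rot: [0.535, -0.464, 0.461, -0.534]
force: [-0.5, -0.0, 0.3]
finger_gap: 0.0855
```

```bash
python3 - <<'E'
from h import *
w=cam("wrist");s=cam("scene");cv2.imwrite("pics/w2.png",np.clip(w["frame"][:,:,::-1]*1.5,0,255).astype(np.uint8))
crop(s,200,20,330,190,4,"s2")
go([.557,-.1898,.106],8.3)
E
```

```text
pos [ 0.52   -0.1952  0.0976] az 8.26 t 2.8 offset [-0.     -0.0113  0.0498] roll -0.0009 mm [-0.  -8.5 37.4] F [-0.2  0.2  0.4] gap 0.0853
```

View pics/w2.png

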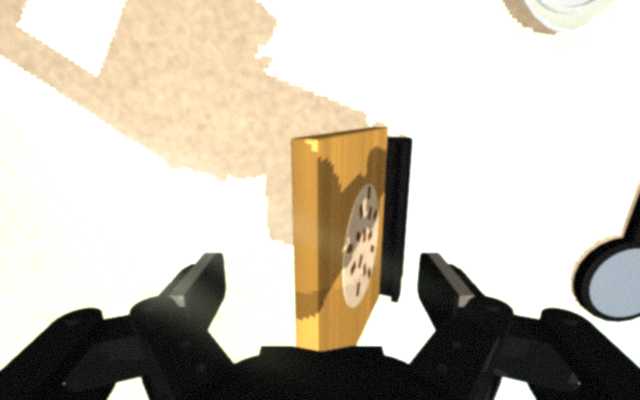

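View pics/s2.png

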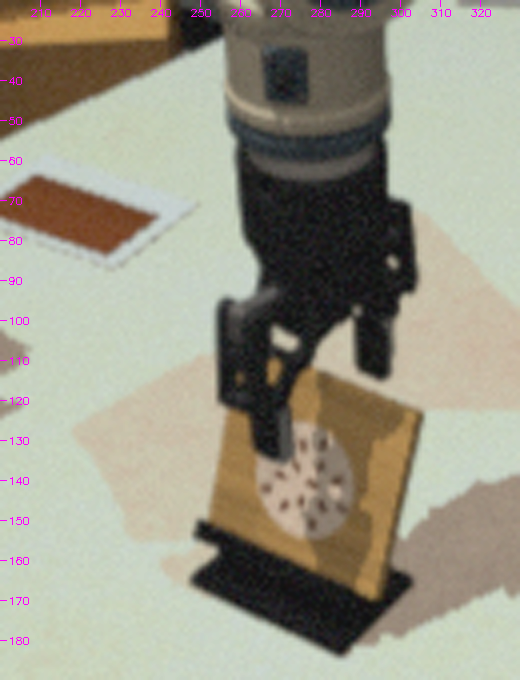

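{"method": "move_arm", "body": {
  "moves": [
    {"offset": [0,0,0],"roll": 0},
    {"offset": [0,0,0],"roll": 0},
    {"offset": [0,0,0],"roll": 0},
    {"offset": [0,0,0],"roll": 0},
    {"offset": [0,0,0],"roll": 0},
    {"offset": [0,0,0],"roll": 0},
    {"offset": [0,0,0],"roll": 0},
    {"offset": [0,0,0],"roll": 0}
  ],
  "jaw": -0.3,
  "force": 30
}}

```text
time_s: 3.6
tool_pos: [0.5209, -0.1948, 0.0986]
eef_rot: [-0.535, 0.462, -0.462, 0.535]
force: [0.1, -0.4, 0.6]
finger_gap: 0.0297
```

```bash
python3 - <<'E'
from h import *
w=cam("wrist");s=cam("scene");cv2.imwrite("pics/w3.png",np.clip(w["frame"][:,:,::-1]*1.5,0,255).astype(np.uint8))
crop(s,200,20,330,190,4,"s3")
go([.557,-.1898,.106],8.3)
E
```

```text
pos [ 0.5208 -0.1948  0.0985] az 8.33 t 3.7 offset [ 0.0003 -0.01    0.0487] roll 0.0007 mm [ 0.2 -7.5 36.5] F [-0.2  0.   0.1] gap 0.0297
```

View pics/w3.png

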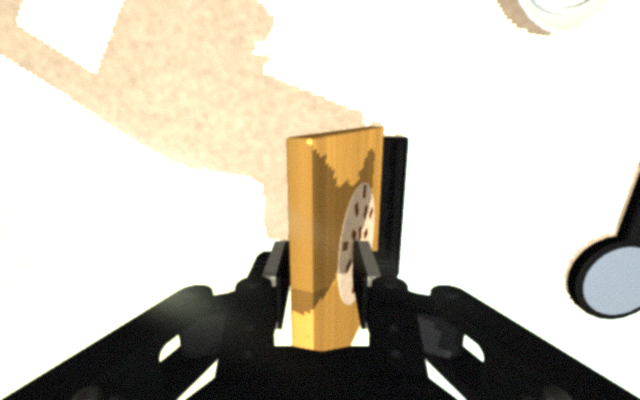

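View pics/s3.png

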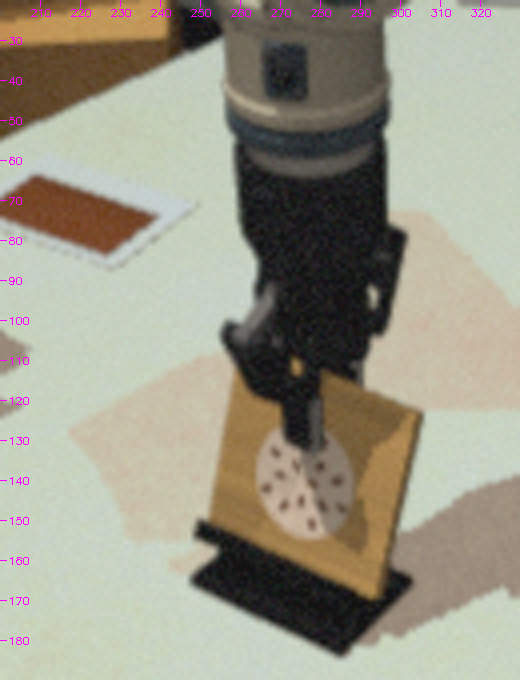

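{"method": "move_arm", "body": {
  "moves": [
    {"offset": [0,-0.002,0.005],"roll": 0},
    {"offset": [0,-0.004,0.011],"roll": 0},
    {"offset": [0,-0.006,0.018],"roll": 0},
    {"offset": [0,-0.008,0.025],"roll": 0},
    {"offset": [0,-0.009,0.032],"roll": 0},
    {"offset": [0,-0.01,0.039],"roll": 0},
    {"offset": [0,-0.01,0.045],"roll": 0},
    {"offset": [0,-0.01,0.048],"roll": 0}
  ]
}}

```text
time_s: 4.5
tool_pos: [0.5571, -0.1896, 0.106]
eef_rot: [-0.535, 0.462, -0.462, 0.535]
force: [-0.3, 0.8, -0.3]
finger_gap: 0.0301
```

```bash
python3 - <<'E'
from h import *
w=cam("wrist");s=cam("scene");cv2.imwrite("pics/w4.png",np.clip(w["frame"][:,:,::-1]*1.5,0,255).astype(np.uint8))
crop(s,200,20,330,190,4,"s4")
go([.557,-.1898,.106],8.3)
E
```

```text
pos [ 0.5568 -0.1895  0.106 ] az 8.35 t 4.6 offset [ 0.0004 -0.      0.0002] roll 0.001 mm [ 0.3 -0.   0.2] F [0.5 0.4 0.1] gap 0.0297
```

View pics/w4.png

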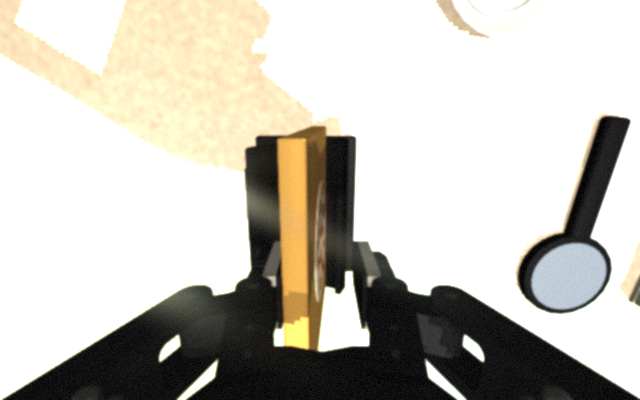

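View pics/s4.png

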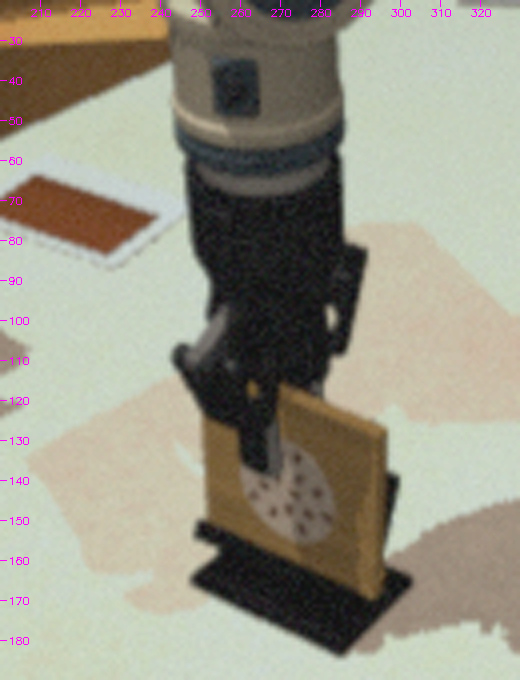

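{"method": "move_arm", "body": {
  "moves": [
    {"offset": [0,0,0],"roll": 0},
    {"offset": [0,0,0],"roll": 0},
    {"offset": [0,0,0],"roll": 0},
    {"offset": [0,0,0],"roll": 0},
    {"offset": [0,0,0],"roll": 0},
    {"offset": [0,0,0],"roll": 0},
    {"offset": [0,0,0],"roll": 0},
    {"offset": [0,0,0],"roll": 0}
  ],
  "jaw": -1,
  "force": 70
}}

```text
time_s: 5.4
tool_pos: [0.556, -0.1896, 0.106]
eef_rot: [0.535, -0.463, 0.462, -0.535]
force: [-5.4, -0.3, 4.4]
finger_gap: 0.009
```

```bash
python3 - <<'E'
from h import *
w=cam("wrist");s=cam("scene");cv2.imwrite("pics/w5.png",np.clip(w["frame"][:,:,::-1]*1.5,0,255).astype(np.uint8))
crop(s,200,20,330,190,4,"s5")
go([.557,-.1898,.256],8.3)
E
```

```text
pos [ 0.556  -0.1896  0.106 ] az 8.33 t 5.5 offset [ 0.0003 -0.2     0.0011] roll 0.0008 mm [   0.3 -150.     0.8] F [-5.3 -0.9  5.1] gap 0.0092
```

View pics/w5.png

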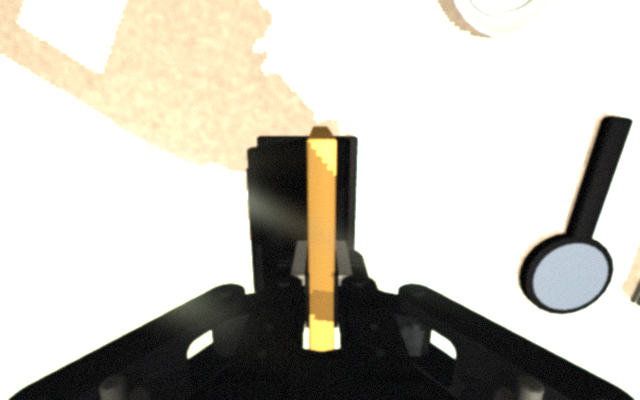

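View pics/s5.png

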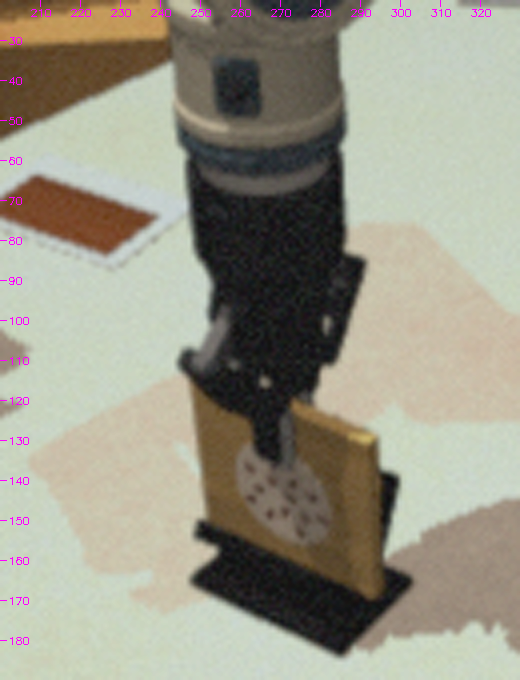

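{"method": "move_arm", "body": {
  "moves": [
    {"offset": [0,-0.006,0],"roll": 0},
    {"offset": [0,-0.018,0],"roll": 0},
    {"offset": [0,-0.04,0],"roll": 0},
    {"offset": [0,-0.07,0],"roll": 0},
    {"offset": [0,-0.11,0],"roll": 0},
    {"offset": [0,-0.15,0],"roll": 0},
    {"offset": [0,-0.185,0],"roll": 0},
    {"offset": [0,-0.2,0],"roll": 0}
  ]
}}

```text
time_s: 6.3
tool_pos: [0.5584, -0.19, 0.2596]
eef_rot: [-0.534, 0.46, -0.464, 0.536]
force: [0.1, 0.2, -1.5]
finger_gap: 0.0096
```

```bash
python3 - <<'E'
from h import *
w=cam("wrist");s=cam("scene");cv2.imwrite("pics/w6.png",np.clip(w["frame"][:,:,::-1]*1.5,0,255).astype(np.uint8))
crop(s,200,0,330,150,4,"s6")
go([.598,.239,.22],-8.7)
E
```

```text
pos [ 0.5578 -0.1899  0.2581] az 8.34 t 6.4 offset [-0.5582  0.0503  0.1358] roll 0.3786 mm [-418.6   37.7  101.8] F [-0.7  0.4 -2.5] gap 0.0091
```

View pics/w6.png

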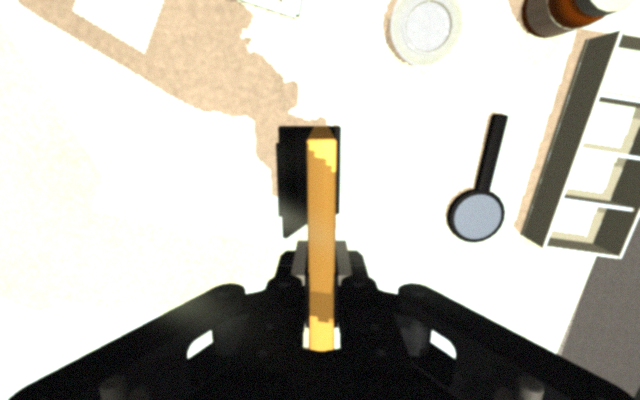

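View pics/s6.png

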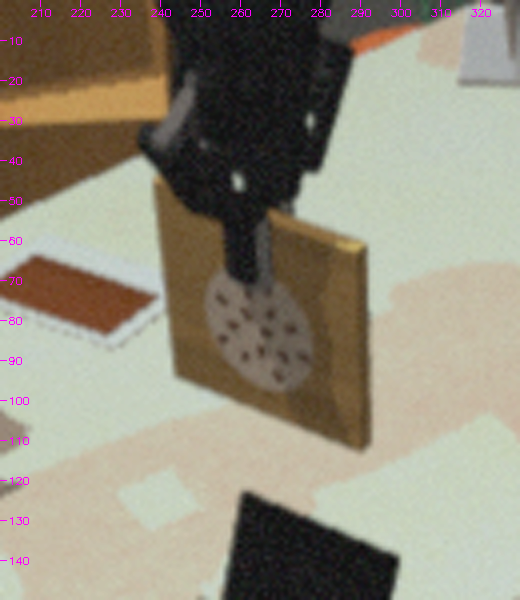

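{"method": "move_arm", "body": {
  "moves": [
    {"offset": [-0.02,0,0.005],"roll": 0.02},
    {"offset": [-0.06,0,0.015],"roll": 0.06},
    {"offset": [-0.115,0,0.028],"roll": 0.13},
    {"offset": [-0.175,0,0.043],"roll": 0.2},
    {"offset": [-0.235,0,0.057],"roll": 0.27},
    {"offset": [-0.29,0,0.071],"roll": 0.33},
    {"offset": [-0.335,0,0.082],"roll": 0.37},
    {"offset": [-0.36,0,0.088],"roll": 0.378}
  ]
}}

```text
time_s: 7.2
tool_pos: [0.5819, 0.0898, 0.2542]
eef_rot: [-0.462, 0.537, -0.536, 0.46]
force: [0.5, -0.7, -1.5]
finger_gap: 0.0095
```

```bash
python3 - <<'E'
from h import *
import pickle
go([.598,.239,.22],-8.7)
w=cam("wrist");t=cam("top");s=cam("scene");cv2.imwrite("pics/w7.png",np.clip(w["frame"][:,:,::-1]*1.5,0,255).astype(np.uint8))
pickle.dump((w,t,s),open("c7.pkl","wb"))
go([.598,.239,.22],-8.7)
E
```

```text
pos [0.5819 0.0898 0.2542] az -8.62 t 7.2 offset [-0.1999  0.0456 -0.0085] roll 0.0019 mm [-149.9   34.2   -6.4] F [ 0.5 -0.7 -1.5] gap 0.0095
pos [0.5819 0.0881 0.2543] az -8.53 t 7.35 offset [-0.2022  0.0456 -0.0085] roll 0.0038 mm [-151.6   34.2   -6.4] F [-0.8 -1.6 -1.4] gap 0.0091
```

View pics/w7.png

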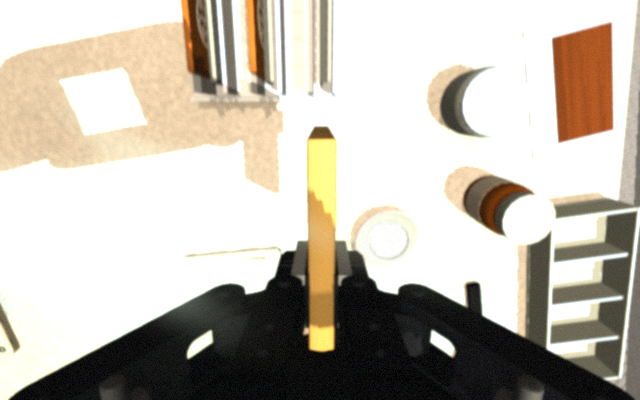

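```bash
python3 - <<'E'
from h import *
import pickle
w,t,s=pickle.load(open("c7.pkl","rb")); w["frame"]=(w["frame"]*.6).astype(np.uint8); crop(w,170,0,350,140,4,"w7c")
E
```

```text
(no output)
```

View pics/w7c.png

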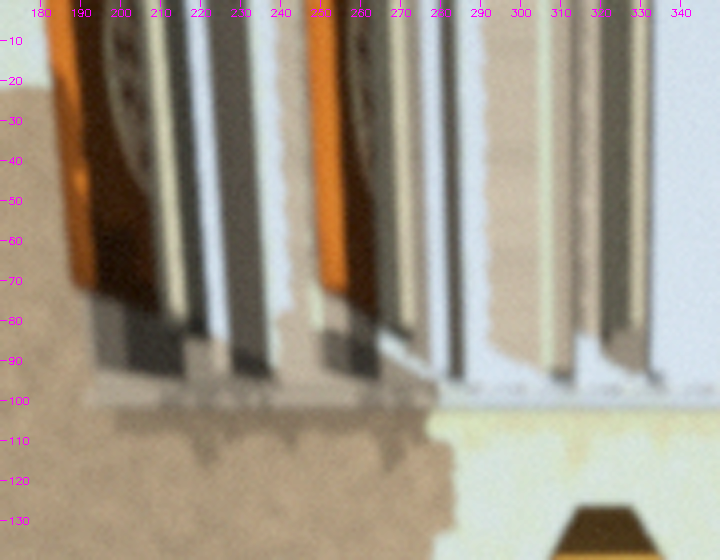

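```bash
python3 - <<'E'
from h import *
import pickle
w,t,s=pickle.load(open("c7.pkl","rb"))
a=np.radians(-8.7);n=np.array([np.cos(a),np.sin(a),0]);y=np.array([-np.sin(a),np.cos(a),0])
def pr(l,uv,z):
    p=onz(w,uv,z);print(l,uv,"x",round(p@n*1000,1),"y",round(p@y*1000,1))
for l,uv,z in [("saL",(247,5),.092),("saR",(253,5),.092),("saL",(250.5,70),.092),("saR",(257,70),.092),("sbL",(182,5),.092),("sbR",(188.5,5),.092),("sbL",(187,70),.092),("sbR",(193.5,70),.092),
 ("wallL",(304.5,5),.067),("wallR",(308,5),.067),("wallL",(305,85),.067),("wallR",(309,85),.067),("leafL",(328,5),.066),("leafR",(332,5),.066),("leafR",(332,78),.066),
 ("Mwall",(246,5),.067),("Mleaf",(272,70),.066),("Mleaf",(268,5),.066),("base",(300,101),0.0),("base",(200,102),0),
 ("plL",(308,140),.2883),("plR",(337,140),.2883),("plL",(308,300),.2883),("plR",(335,300),.2883)]: pr(l,uv,z)
st=np.array([.5819,.0885,.254]);print("tcp",st@n,st@y)
E
```

```text
saL (247, 5) x 499.1 y 331.0
saR (253, 5) x 504.2 y 331.0
saL (250.5, 70) x 499.2 y 280.2
saR (257, 70) x 504.9 y 280.2
sbL (182, 5) x 444.6 y 331.0
sbR (188.5, 5) x 450.0 y 331.0
sbL (187, 70) x 443.2 y 280.1
sbR (193.5, 70) x 448.9 y 280.2
wallL (304.5, 5) x 546.1 y 338.2
wallR (308, 5) x 549.3 y 338.2
wallL (305, 85) x 545.8 y 269.8
wallR (309, 85) x 549.7 y 269.8
leafL (328, 5) x 567.5 y 338.6
leafR (332, 5) x 571.1 y 338.6
leafR (332, 78) x 571.8 y 276.3
Mwall (246, 5) x 493.0 y 338.2
Mleaf (272, 70) x 514.4 y 283.4
Mleaf (268, 5) x 512.9 y 338.5
base (300, 101) x 536.4 y 257.4
base (200, 102) x 418.8 y 256.1
plL (308, 140) x 557.6 y 235.2
plR (337, 140) x 567.2 y 235.2
plL (308, 300) x 557.0 y 175.1
plR (335, 300) x 567.3 y 175.2
tcp 0.5618180101420941 0.17550038028442533
```

```bash
python3 -c "
from h import *
go([.6021,.2412,.17],-8.7)"
```

```text
pos [0.5819 0.0881 0.2543] az -8.53 t 7.35 offset [-0.2059  0.1123 -0.0034] roll 0.0038 mm [-154.4   84.2   -2.5] F [-0.8 -1.6 -1.4] gap 0.0091
```

{"method": "move_arm", "body": {
  "moves": [
    {"offset": [-0.02,0.0,0],"roll": 0.004},
    {"offset": [-0.06,0.0,-0.001],"roll": 0.004},
    {"offset": [-0.11,0.01,-0.002],"roll": 0.004},
    {"offset": [-0.155,0.025,-0.003],"roll": 0.004},
    {"offset": [-0.185,0.05,-0.003],"roll": 0.004},
    {"offset": [-0.2,0.08,-0.003],"roll": 0.004},
    {"offset": [-0.206,0.105,-0.003],"roll": 0.004},
    {"offset": [-0.206,0.112,-0.003],"roll": 0.004}
  ]
}}

```text
time_s: 8.15
tool_pos: [0.6024, 0.2398, 0.1691]
eef_rot: [-0.461, 0.538, -0.537, 0.458]
force: [-0.9, 0.3, -1.7]
finger_gap: 0.0092
```

```bash
python3 - <<'E'
from h import *
import pickle
w=cam("wrist");t=cam("top");s=cam("scene")
pickle.dump((w,t,s),open("c8.pkl","wb"))
crop(s,360,120,520,330,3,"s8");crop(t,180,140,300,270,5,"t8")
cv2.imwrite("pics/w8.png",w["frame"][:,:,::-1])
go([.6021,.2412,.17],-8.7)
E
```

```text
pos [0.6039 0.2395 0.172 ] az -8.91 t 8.3 offset [-0.0019  0.0027 -0.0027] roll -0.0046 mm [-1.4  2.  -2. ] F [-0.4 -0.1 -1.2] gap 0.0093
```

View pics/w8.png

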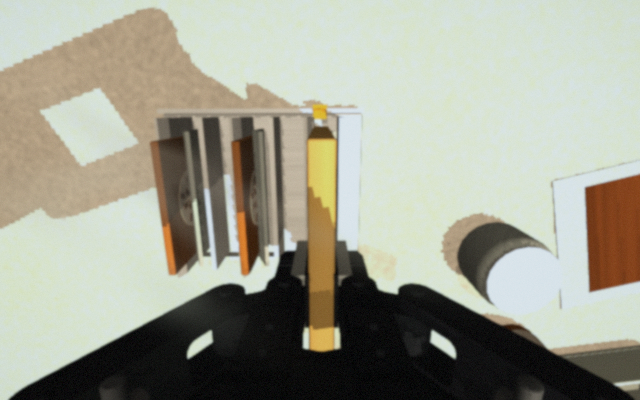

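View pics/s8.png

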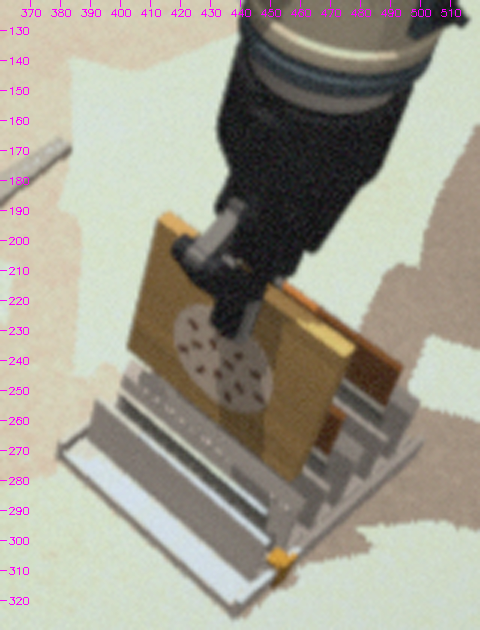

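View pics/t8.png

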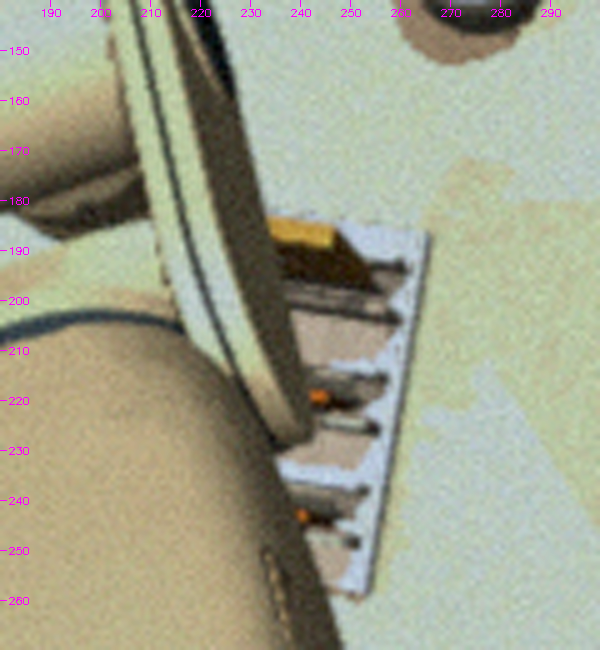

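```bash
python3 - <<'E'
from h import *
import pickle
w,t,s=pickle.load(open("c8.pkl","rb"))
crop(w,140,95,370,285,3,"w8c")
a=np.radians(-8.7);n=np.array([np.cos(a),np.sin(a),0]);y=np.array([-np.sin(a),np.cos(a),0])
def pr(l,uv,z):
    p=onz(w,uv,z);print(l,uv,"x",round(p@n*1000,1),"y",round(p@y*1000,1))
for l,uv,z in [("clipL",(312.5,105),.029),("clipR",(327,105),.029),("plL",(308,140),.206),("plR",(336.5,140),.206),("plL",(309,345),.206),("plR",(334,345),.206),("plbotL",(313,127),.094),("plbotR",(329.5,127),.094),("saL",(232,142),.092),("saR",(240,142),.092),("saL",(239,272),.092),("saR",(249,272),.092)]: pr(l,uv,z)
E
```

```text
clipL (312.5, 105) x 551.9 y 401.3
clipR (327, 105) x 564.1 y 401.3
plL (308, 140) x 555.6 y 386.8
plR (336.5, 140) x 564.8 y 386.7
plL (309, 345) x 554.9 y 308.5
plR (334, 345) x 564.6 y 308.5
plbotL (313, 127) x 554.1 y 386.1
plbotR (329.5, 127) x 564.9 y 386.1
saL (232, 142) x 499.4 y 376.3
saR (240, 142) x 504.8 y 376.3
saL (239, 272) x 497.3 y 279.8
saR (249, 272) x 504.8 y 279.8
```

View pics/w8c.png

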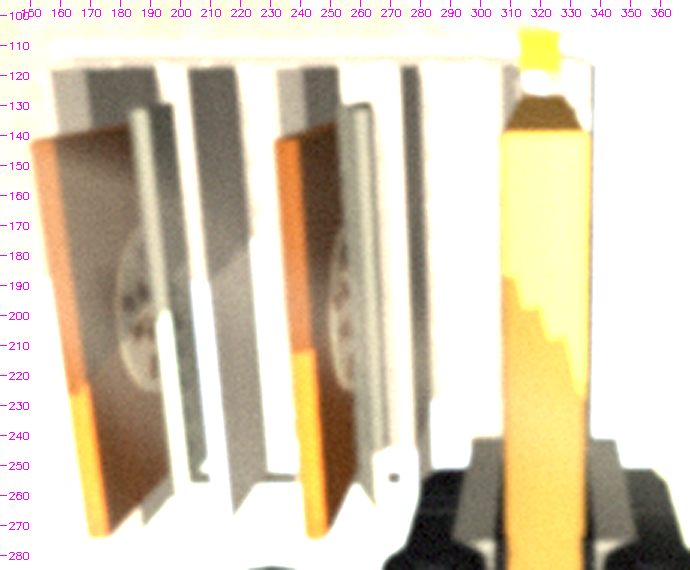

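{"method": "move_arm", "body": {
  "moves": [
    {"offset": [0,0.006,-0.001],"roll": -0.002},
    {"offset": [0,0.014,-0.002],"roll": -0.004},
    {"offset": [0,0.022,-0.002],"roll": -0.004},
    {"offset": [0,0.03,-0.002],"roll": -0.004},
    {"offset": [0,0.033,-0.002],"roll": -0.004},
    {"offset": [0,0.033,-0.002],"roll": -0.004},
    {"offset": [0,0.033,-0.002],"roll": -0.004},
    {"offset": [0,0.033,-0.002],"roll": -0.004}
  ],
  "force": 90
}}

```text
time_s: 9.1
tool_pos: [0.6025, 0.2405, 0.1476]
eef_rot: [0.461, -0.536, 0.536, -0.461]
force: [0.9, 0.1, -3.1]
finger_gap: 0.0087
```

```bash
python3 - <<'E'
from h import *
import pickle
go([.6013,.2404,.088],-8.7)
s=cam("scene");w=cam("wrist")
pickle.dump((w,s),open("c9.pkl","wb"))
crop(s,370,200,500,330,6,"s9");crop(w,140,95,370,285,3,"w9c")
go([.6013,.2404,.088],-8.7)
E
```

```text
pos [0.6025 0.2405 0.1476] az -8.68 t 9.1 offset [ 0.0003  0.0794 -0.0016] roll 0.0005 mm [ 0.2 59.6 -1.2] F [ 0.9  0.1 -3.1] gap 0.0087
pos [0.6024 0.2404 0.1476] az -8.68 t 9.2 offset [ 0.0003  0.0794 -0.0015] roll 0.0005 mm [ 0.2 59.6 -1.1] F [-0.5  0.3 -1.6] gap 0.0091
```

View pics/s9.png

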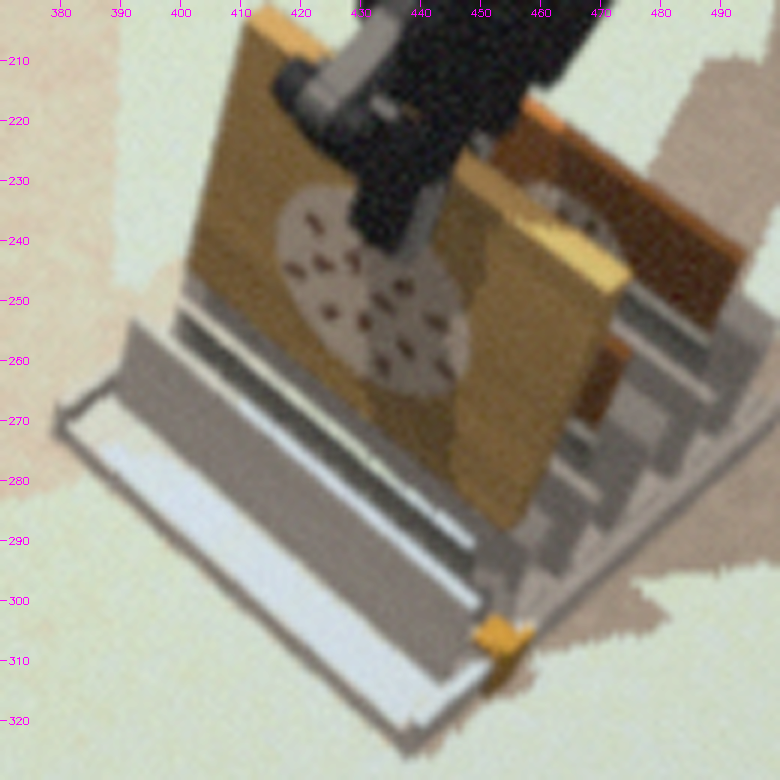

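View pics/w9c.png

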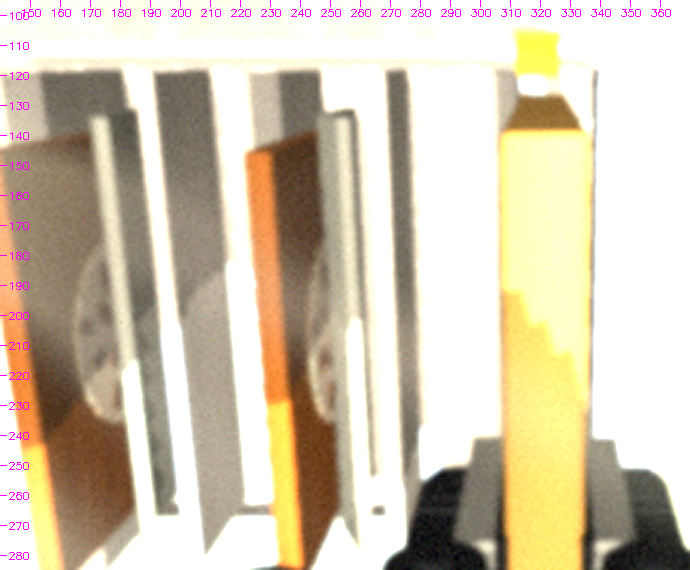

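{"method": "move_arm", "body": {
  "moves": [
    {"offset": [0,0.002,-0.0008],"roll": 0},
    {"offset": [0,0.004,-0.0008],"roll": 0},
    {"offset": [0,0.006,-0.0008],"roll": 0},
    {"offset": [0,0.008,-0.0008],"roll": 0},
    {"offset": [0,0.01,-0.0008],"roll": 0},
    {"offset": [0,0.012,-0.0008],"roll": 0},
    {"offset": [0,0.014,-0.0008],"roll": 0},
    {"offset": [0,0.014,-0.0008],"roll": 0}
  ]
}}

```text
time_s: 10.0
tool_pos: [0.6015, 0.2404, 0.1365]
eef_rot: [-0.461, 0.536, -0.536, 0.461]
force: [0.2, 0.0, -2.3]
finger_gap: 0.0089
```

{"method": "move_arm", "body": {
  "moves": [
    {"offset": [0,0.002,0],"roll": 0},
    {"offset": [0,0.004,0],"roll": 0},
    {"offset": [0,0.006,0],"roll": 0},
    {"offset": [0,0.008,0],"roll": 0},
    {"offset": [0,0.01,0],"roll": 0},
    {"offset": [0,0.012,0],"roll": 0},
    {"offset": [0,0.012,0],"roll": 0},
    {"offset": [0,0.012,0],"roll": 0}
  ]
}}

```text
time_s: 10.8
tool_pos: [0.6015, 0.2406, 0.1281]
eef_rot: [-0.461, 0.537, -0.536, 0.461]
force: [-3.6, -0.1, 4.6]
finger_gap: 0.0091
```

{"method": "move_arm", "body": {
  "moves": [
    {"offset": [0,0.002,0],"roll": 0},
    {"offset": [0,0.004,0],"roll": 0},
    {"offset": [0,0.006,0],"roll": 0},
    {"offset": [0,0.008,0],"roll": 0},
    {"offset": [0,0.01,0],"roll": 0},
    {"offset": [0,0.012,0],"roll": 0},
    {"offset": [0,0.012,0],"roll": 0},
    {"offset": [0,0.012,0],"roll": 0}
  ]
}}

```text
time_s: 11.6
tool_pos: [0.6014, 0.2404, 0.1184]
eef_rot: [-0.461, 0.537, -0.536, 0.461]
force: [-3.4, 1.8, -0.4]
finger_gap: 0.0089
```

```bash
python3 - <<'E'
from h import *
go([.6013,.2404,.088],-8.7)
s=cam("scene")
crop(s,370,200,500,330,6,"s10")
E
```

```text
pos [0.6014 0.2404 0.1184] az -8.68 t 11.6 offset [ 0.      0.0405 -0.0001] roll 0.0005 mm [ 0.  30.4 -0.1] F [-3.4  1.8 -0.4] gap 0.0089
```

View pics/s10.png

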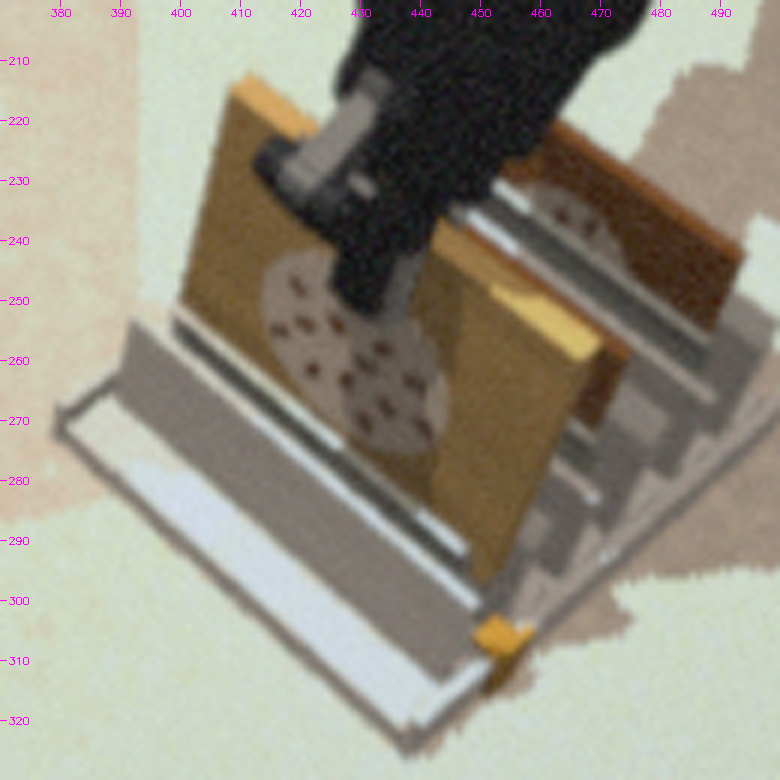

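{"method": "move_arm", "body": {
  "moves": [
    {"offset": [0,0.003,0],"roll": 0},
    {"offset": [0,0.007,0],"roll": 0},
    {"offset": [0,0.011,0],"roll": 0},
    {"offset": [0,0.015,0],"roll": 0},
    {"offset": [0,0.019,0],"roll": 0},
    {"offset": [0,0.023,0],"roll": 0},
    {"offset": [0,0.027,0],"roll": 0},
    {"offset": [0,0.03,0],"roll": 0}
  ]
}}

```text
time_s: 12.45
tool_pos: [0.6014, 0.2403, 0.0958]
eef_rot: [-0.461, 0.537, -0.536, 0.46]
force: [-4.7, 1.0, 3.1]
finger_gap: 0.0087
```

{"method": "move_arm", "body": {
  "moves": [
    {"offset": [0,0.0015,0],"roll": 0},
    {"offset": [0,0.003,0],"roll": 0},
    {"offset": [0,0.0045,0],"roll": 0},
    {"offset": [0,0.006,0],"roll": 0},
    {"offset": [0,0.007,0],"roll": 0},
    {"offset": [0,0.008,0],"roll": 0},
    {"offset": [0,0.008,0],"roll": 0},
    {"offset": [0,0.008,0],"roll": 0}
  ]
}}

```text
time_s: 13.25
tool_pos: [0.6013, 0.2403, 0.0898]
eef_rot: [-0.461, 0.536, -0.536, 0.46]
force: [-3.8, 0.3, 1.4]
finger_gap: 0.009
```

Now in 1 mm commands, watching the force.

{"method": "move_arm", "body": {
  "moves": [
    {"offset": [0,0.0007,0],"roll": 0},
    {"offset": [0,0.0013,0],"roll": 0},
    {"offset": [0,0.002,0],"roll": 0},
    {"offset": [0,0.0026,0],"roll": 0},
    {"offset": [0,0.0026,0],"roll": 0},
    {"offset": [0,0.0026,0],"roll": 0},
    {"offset": [0,0.0026,0],"roll": 0},
    {"offset": [0,0.0026,0],"roll": 0}
  ]
}}

```text
time_s: 14.05
tool_pos: [0.6013, 0.2404, 0.0879]
eef_rot: [-0.461, 0.536, -0.536, 0.46]
force: [-5.0, 1.2, 2.5]
finger_gap: 0.0086
```

{"method": "move_arm", "body": {
  "moves": [
    {"offset": [0,0.0007,0],"roll": 0},
    {"offset": [0,0.0013,0],"roll": 0},
    {"offset": [0,0.0013,0],"roll": 0},
    {"offset": [0,0.002,0],"roll": 0},
    {"offset": [0,0.002,0],"roll": 0},
    {"offset": [0,0.0026,0],"roll": 0},
    {"offset": [0,0.0026,0],"roll": 0},
    {"offset": [0,0.0026,0],"roll": 0}
  ]
}}

```text
time_s: 14.85
tool_pos: [0.6013, 0.2403, 0.0863]
eef_rot: [-0.461, 0.536, -0.536, 0.46]
force: [-5.5, -0.3, 4.7]
finger_gap: 0.009
```

```bash
python3 - <<'E'
from h import *
go([.6013,.2404,.088],-8.7)
s=cam("scene")
crop(s,370,200,500,330,6,"s11")
E
```

```text
pos [0.6013 0.2403 0.0863] az -8.68 t 14.85 offset [-0.0001 -0.0023 -0.    ] roll 0.0005 mm [-0.1 -1.7 -0. ] F [-5.5 -0.3  4.7] gap 0.009
```

View pics/s11.png

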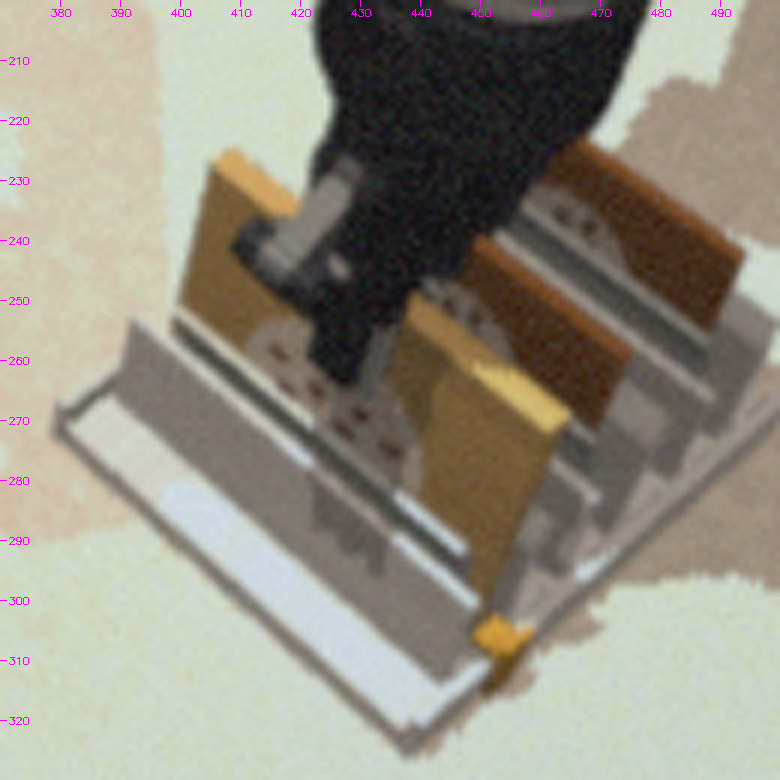

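{"method": "move_arm", "body": {
  "moves": [
    {"offset": [0,0.0007,0],"roll": 0},
    {"offset": [0,0.0007,0],"roll": 0},
    {"offset": [0,0.0013,0],"roll": 0},
    {"offset": [0,0.0013,0],"roll": 0},
    {"offset": [0,0.0013,0],"roll": 0},
    {"offset": [0,0.0013,0],"roll": 0},
    {"offset": [0,0.0013,0],"roll": 0},
    {"offset": [0,0.0013,0],"roll": 0}
  ]
}}

```text
time_s: 15.7
tool_pos: [0.6014, 0.2403, 0.0862]
eef_rot: [-0.461, 0.536, -0.536, 0.461]
force: [-7.8, -0.5, 13.0]
finger_gap: 0.0088
```

{"method": "move_arm", "body": {
  "moves": [
    {"offset": [0,0.0007,0],"roll": 0},
    {"offset": [0,0.0013,0],"roll": 0},
    {"offset": [0,0.0013,0],"roll": 0},
    {"offset": [0,0.0013,0],"roll": 0},
    {"offset": [0,0.0013,0],"roll": 0},
    {"offset": [0,0.0013,0],"roll": 0},
    {"offset": [0,0.0013,0],"roll": 0},
    {"offset": [0,0.0013,0],"roll": 0}
  ]
}}

```text
time_s: 16.5
tool_pos: [0.6015, 0.2403, 0.0862]
eef_rot: [-0.461, 0.536, -0.536, 0.461]
force: [-10.5, -2.3, 19.8]
finger_gap: 0.0091
```

```bash
python3 - <<'E'
from h import *
import pickle
go([.6013,.2404,.088],-8.7)
s=cam("scene");w=cam("wrist");pickle.dump((w,s),open("c12.pkl","wb"))
cv2.imwrite("pics/w12.png",w["frame"][:,:,::-1])
E
```

```text
pos [0.6015 0.2403 0.0862] az -8.68 t 16.5 offset [-0.0001 -0.0024 -0.0003] roll 0.0004 mm [-0.  -1.8 -0.2] F [-10.5  -2.3  19.8] gap 0.0091
```

View pics/w12.png

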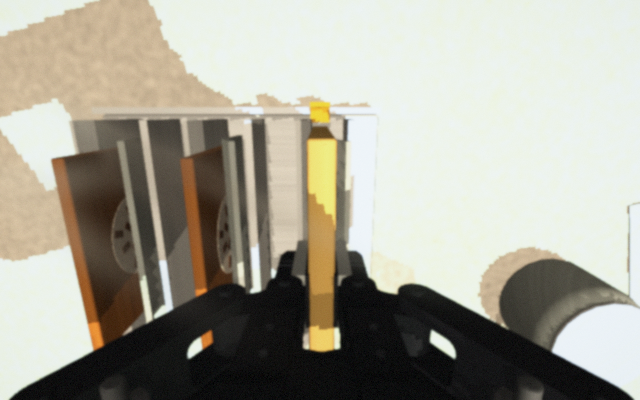

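{"method": "move_arm", "body": {
  "moves": [
    {"offset": [0,-0.001,0],"roll": 0},
    {"offset": [0,-0.002,0],"roll": 0},
    {"offset": [0,-0.002,0],"roll": 0},
    {"offset": [0,-0.002,0],"roll": 0},
    {"offset": [0,-0.002,0],"roll": 0},
    {"offset": [0,-0.002,0],"roll": 0},
    {"offset": [0,-0.002,0],"roll": 0},
    {"offset": [0,-0.002,0],"roll": 0}
  ]
}}

```text
time_s: 17.4
tool_pos: [0.6013, 0.2403, 0.0862]
eef_rot: [-0.461, 0.536, -0.536, 0.46]
force: [-7.3, -0.1, 8.0]
finger_gap: 0.0091
```

{"method": "move_arm", "body": {
  "moves": [
    {"offset": [0,0,0],"roll": 0},
    {"offset": [0,0,0],"roll": 0},
    {"offset": [0,0,0],"roll": 0},
    {"offset": [0,0,0],"roll": 0},
    {"offset": [0,0,0],"roll": 0},
    {"offset": [0,0,0],"roll": 0},
    {"offset": [0,0,0],"roll": 0},
    {"offset": [0,0,0],"roll": 0}
  ],
  "jaw": -0.3
}}

```text
time_s: 18.2
tool_pos: [0.6017, 0.2404, 0.086]
eef_rot: [0.461, -0.536, 0.536, -0.461]
force: [-0.6, 0.1, -0.8]
finger_gap: 0.0298
```

```bash
python3 - <<'E'
from h import *
go([.6013,.2404,.24],-8.7)
w=cam("wrist");s=cam("scene")
cv2.imwrite("pics/w13.png",w["frame"][:,:,::-1]);crop(s,370,200,500,330,6,"s13")
E
```

```text
pos [0.6017 0.2404 0.086 ] az -8.68 t 18.2 offset [ 1.000e-04 -2.053e-01 -5.000e-04] roll 0.0005 mm [ 1.00e-01 -1.54e+02 -4.00e-01] F [-0.6  0.1 -0.8] gap 0.0298
```

View pics/w13.png

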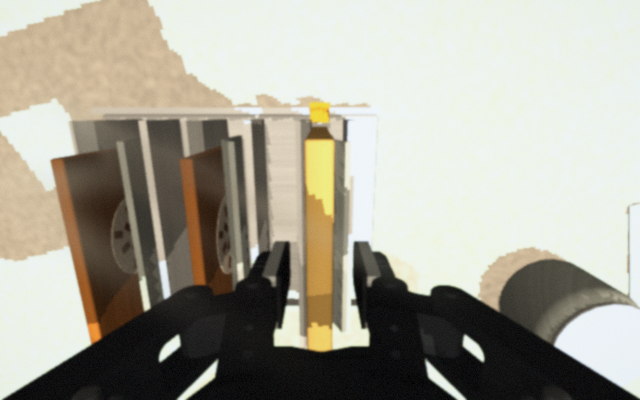

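View pics/s13.png

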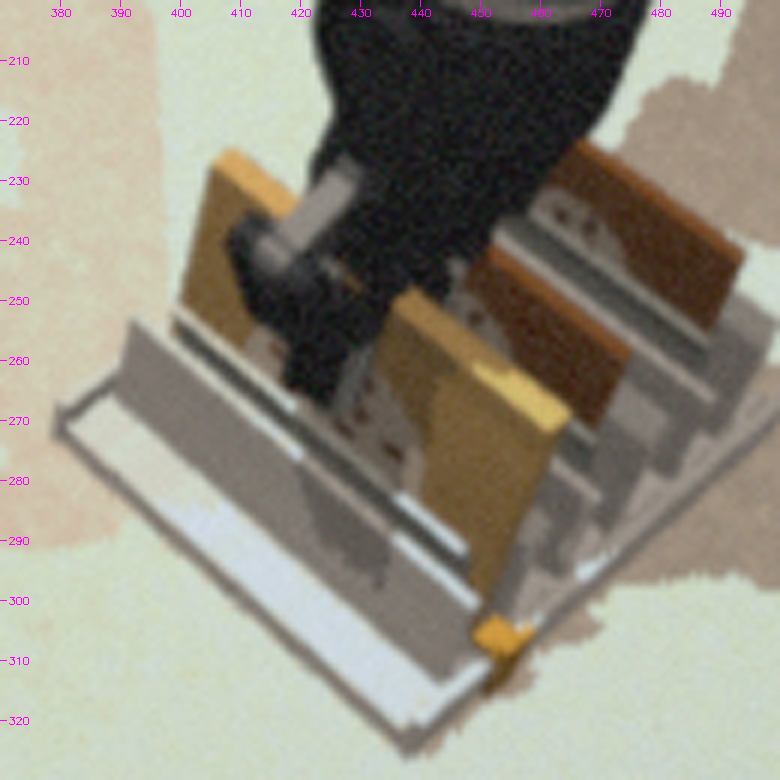

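Released, and the plaque stays put. Retreat straight up, then back.

{"method": "move_arm", "body": {
  "moves": [
    {"offset": [0,-0.008,0],"roll": 0},
    {"offset": [0,-0.025,0],"roll": 0},
    {"offset": [0,-0.055,0],"roll": 0},
    {"offset": [0,-0.095,0],"roll": 0},
    {"offset": [0,-0.135,0],"roll": 0},
    {"offset": [0,-0.175,0],"roll": 0},
    {"offset": [0,-0.2,0],"roll": 0},
    {"offset": [0,-0.205,0],"roll": 0}
  ]
}}

```text
time_s: 19.1
tool_pos: [0.6032, 0.2411, 0.244]
eef_rot: [0.459, -0.536, 0.537, -0.463]
force: [-0.4, -0.3, -0.9]
finger_gap: 0.0293
```

{"method": "move_arm", "body": {
  "moves": [
    {"offset": [0.02,0,0],"roll": 0},
    {"offset": [0.06,0,0],"roll": 0},
    {"offset": [0.1,0,0],"roll": 0},
    {"offset": [0.14,0,0],"roll": 0},
    {"offset": [0.17,0,0],"roll": 0},
    {"offset": [0.19,0,0],"roll": 0},
    {"offset": [0.2,0,0],"roll": 0},
    {"offset": [0.2,0,0],"roll": 0}
  ]
}}

```text
time_s: 19.9
tool_pos: [0.5787, 0.0913, 0.2392]
eef_rot: [-0.461, 0.537, -0.536, 0.46]
force: [0.2, -0.0, -0.3]
finger_gap: 0.0298
```

```bash
python3 - <<'E'
from h import *
import pickle
go([.6013,.2404,.24],-8.7)
w=cam("wrist");s=cam("scene");t=cam("top");pickle.dump((w,t,s),open("c14.pkl","wb"))
cv2.imwrite("pics/w14.png",w["frame"][:,:,::-1]);crop(s,370,200,500,330,6,"s14");crop(t,185,165,285,265,6,"t14")
cv2.imwrite("pics/sf.png",s["frame"][:,:,::-1])
E
```

```text
pos [0.5787 0.0913 0.2392] az -8.75 t 19.9 offset [-0.2011 -0.0011 -0.0004] roll -0.0011 mm [-150.8   -0.8   -0.3] F [ 0.2 -0.  -0.3] gap 0.0298
```

View pics/w14.png

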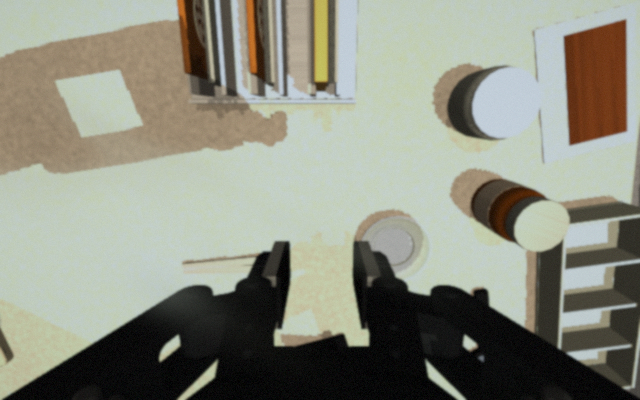

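View pics/s14.png

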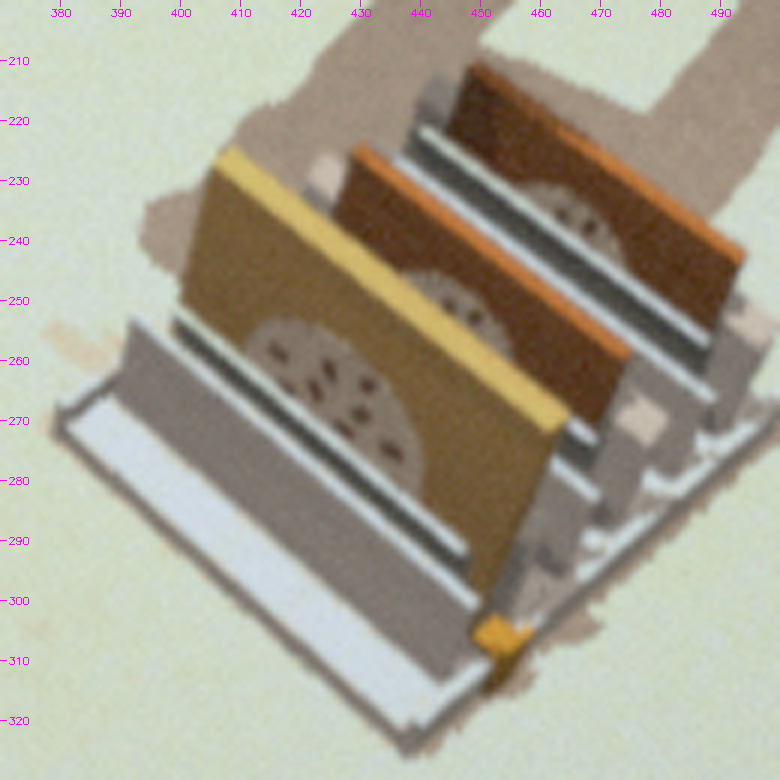

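View pics/t14.png

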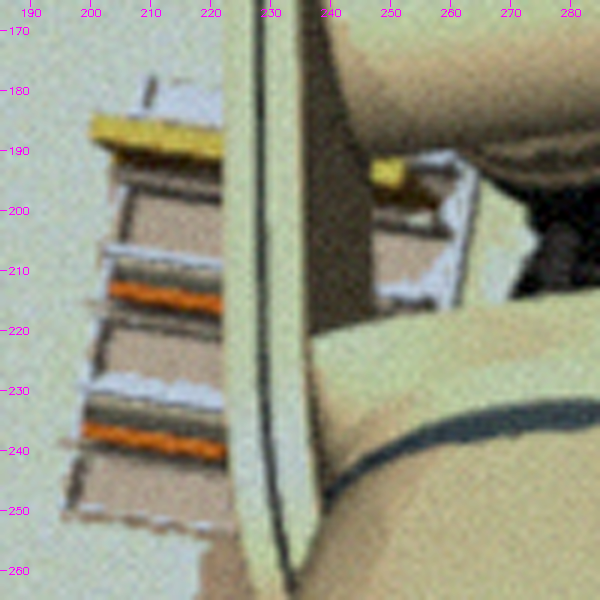

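View pics/sf.png

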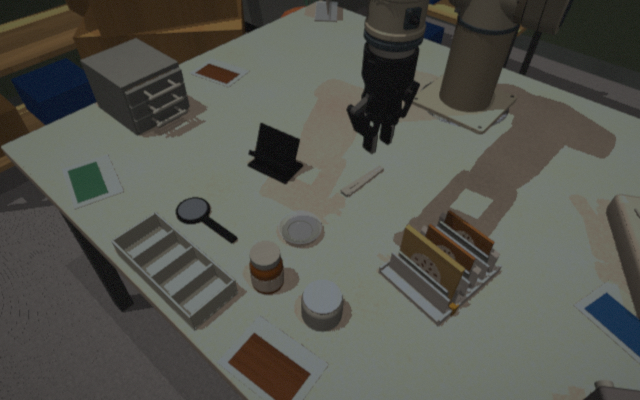

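```bash
python3 - <<'E'
from h import *
import pickle
w,t,s=pickle.load(open("c14.pkl","rb")); crop(w,170,0,370,110,4,"w14c")
a=np.radians(-8.7);n=np.array([np.cos(a),np.sin(a),0]);y=np.array([-np.sin(a),np.cos(a),0])
def sh(l,p,e=None): print(l,"x",round(p@n*1e3,1),"y",round(p@y*1e3,1),"z",round(p[2]*1e3,1),e)
sh("top front +y",*tri([(t,(200.5,185)),(s,(460.5,271.5))]))
sh("stored_a top +y",*tri([(t,(203,213)),(s,(474,259))]))
for z in (.122,):
  for uv in [(314.5,10),(327.5,10),(315,78),(328,78)]: sh("w",onz(w,uv,z))
  for uv in [(406,227),(460.5,271.5),(410,224.5),(464.5,269)]: sh("s",onz(s,uv,z))
E
```

```text
top front +y x 558.1 y 386.5 z 115.7 [np.float64(1.2), np.float64(1.2)]
stored_a top +y x 497.8 y 376.7 z 86.9 [np.float64(0.7), np.float64(0.7)]
w x 553.8 y 316.0 z 122.0 None
w x 563.1 y 316.0 z 122.0 None
w x 553.9 y 270.2 z 122.0 None
w x 563.7 y 270.2 z 122.0 None
s x 561.8 y 270.7 z 122.0 None
s x 563.6 y 387.3 z 122.0 None
s x 552.2 y 271.2 z 122.0 None
s x 554.8 y 388.3 z 122.0 None
```

View pics/w14c.png

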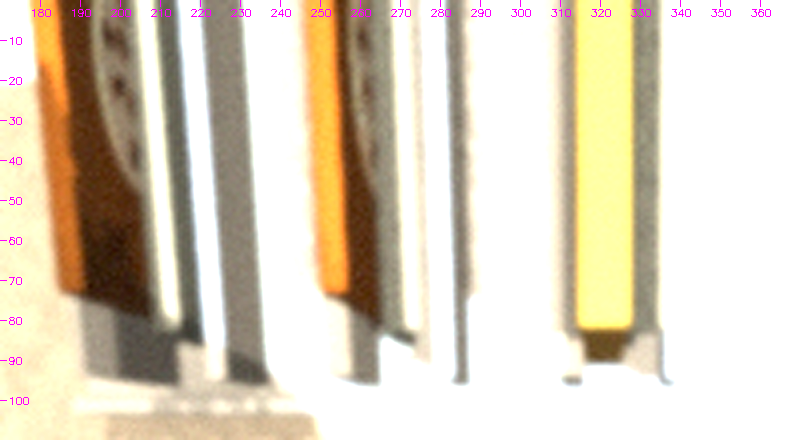

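```bash
python3 -c "
from workcell import close_job
print(close_job())"
```

```text
the job is handed in; nothing more can be done
None
```

I took the plaque off the easel, pressed it into the empty slot until it sat on the floor, let go, backed away and handed the job in at about 20 s. No verdict was reported.

**How it went:** The fingers went either side of the plaque's free upper part and pushed it upright on the ledge before gripping it. I lifted it, turned it about 17° and lowered it into the slot in small steps. The last commanded steps gave no further movement, and the contact force rose to about 20 N. That is how I judged it fully home.

**Last checks after release:**

| Check | Result |
|---|---|
| Position across the slot | about 0.5 mm from my slot-centre estimate |
| Position along the slot | about 2 mm from my slot-centre estimate |
| Upright and in line with the slot | within about 1° |
| Plaque top above the stored plaque's top | 28.8 mm, against 30 mm expected |
| Wrist force after opening the fingers | about 1 N, which is sensor noise |
| Stored plaques and other objects | look unmoved in the pictures |

**Disagreements:**
- **Heights:** The scene and top cameras together read about 5 mm low, for example 87 mm for a stored top that should be 92 mm. I therefore judged height only by comparing the two plaques.
- **Slot centre:** The first estimate from those cameras was about 3.6 mm off the wrist camera's across the slot. I used the wrist value, because the brass clip and the slot's edges agreed with it.

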